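# Load a contact-printing frame, shut its back and turn it over on the exposure mat

### The job

Take the aluminium printing plate from the sloping easel and lay it in the open exposure frame, flat on the clear window with its grip bar up. Shut the hinged back fully over it while the frame still lies window-down, then turn the whole shut frame over, without letting it fall or slam down, and leave it lying flat, window up, around the middle of the cork mat, clear of your hand. Leave the bottle, the beaker and the jar alone.

Things in the scene. Friction and masses are not known exactly. Their poses are not given: they have to be found in the camera images.
- frame: loose exposure frame: black tray 116 (own x) x 60 (own y) x 26 mm high, floor 4 mm with clear window, inside 104 x 52 x 22 mm. Shut, with its lid, a flush block 116 x 60 x 34 mm that can stand on an end; 0.37 to 0.53 kg empty; may slide if pushed over 2 N. Origin: centre of outer window face; z from window to lid (up at start, down when turned over). Hinge axis along y at x = 58, z = 26 mm
- frame_lid (a joint): lid angle in rad: 0 shut, 1.57 upright, 2.25 leaning fully back beyond the tray's +x end; starts between 1.7 and 2.1. A stiff friction hinge (about 0.13 N m, so about 1.2 N at the free edge): the lid stays where it is left, also upside down; no latch
- lid_edge (a point): middle of the lid's free edge, 116 mm from the hinge, at mid-thickness. The lid is a flat grey board 116 x 60 x 8 mm
- frame_center (a point): centre of the shut frame: on the frame's own z, 17 mm from its outer window face
- plate: aluminium plate 88 (own x) x 44 (own y) x 6 mm, about 0.09 kg, with a grey grip bar across the middle of its back. At the start it lies tilted on the easel. Origin: centre of its smooth face; own z points from the smooth face to the bar's side. Flat in the tray its origin is 4 mm above the tray's underside, with 8 mm play from side to side and 16 mm lengthwise
- plate_bar (a point): middle of the top of the plate's grip bar, 20 mm from the smooth face. The bar is 12 mm thick (along the plate's x), 40 mm long (along its y) and stands 14 mm above the plate
- easel: fixed wooden easel, foot 150 x 70 x 12 mm; its sloping rest, 110 x 30 mm, rises towards own +x at 0.60 rad (34 degrees) from level, so the plate on it faces up and towards own -x, its length along the slope; a ledge 8 mm above the slope holds its lower end. Middle of the rest 50 mm above the bench. Origin: centre of the foot's underside
- mat: fixed cork mat 200 x 200 mm, 4 mm thick, where the frame must lie in the end. Origin: centre of its underside
- bottle: amber glass bottle with a black cap, 60 mm across, 130 mm tall, a bystander on the far side of the bench. Origin: centre of its underside
- beaker: clear glass beaker, 72 mm across, 85 mm tall, a bystander on the far side of the bench. Origin: centre of its underside
- jar: white plastic jar, 64 mm across, 75 mm tall, a bystander on the far side of the bench. Origin: centre of its underside
Mind the look-alikes: they are no part of the job. Several things have the shape of the frame; the one meant has the colours described above. There is more than one size of the plate; the job needs the larger.

How it is judged:
By the outcome, as a careful person would: the job done as asked, in the order asked, and still so for the second after the job is handed in, with the robot touching nothing.
It also fails if it takes over 72 s, if anything falls off the work surface, if the arm or the gripper's body presses on something with over 40 N, if the wrist force passes 120 N, or if a joint passes its speed limit or range.

### The arm

A 6-joint arm with a two-finger parallel gripper is mounted at the origin on the work surface. World frame = base frame: x ahead of the robot, y to its left, z up, the work surface at z = 0. Lengths are in m, angles in rad, forces in N, time in s.
With the tool pointing down it reaches from about 0.35 to 0.975 m from the base axis. Payload 4.9 kg.
Tool frame: the origin (TCP) lies on the centre line of the jaws, within the pads' length; the fingertips stand 17 mm ahead of it and the grasp point (between the pads) lies 2 mm behind it; x points along the fingers, y is the direction in which the jaws open and shut, and the axes are right-handed (so a half turn about x gives the same grasp; the last joint's range is limited). The gripper opens to 85 mm and grips with 20 to 120 N. Pads are 22 mm wide; open, the fingers measure 114 mm over their backs; the gripper's body (76 mm by 85 mm) begins 54 mm behind the grasp point. The pads swing forward as they close: fully open they stand 13 mm farther back than shut.
Start: joints at [1.195, 0.053, 1.613, -0, 1.476, -0.119], TCP at [0.159, 0.604, 0.248] pointing down, gripper open.
Joint ranges: [-3.01, 3.01], [-1.01, 2.22], [0.06, 2.58], [-1.02, 4.17], [0.09, 2.62], [-3.14, 3.14]. Speed limits (rad/s): [2.57, 2.57, 3.14, 3.14, 3.14, 3.14].

### API

Orientations are given as a unit quaternion [w, x, y, z].
In Python, from plant import status, viewer, manip gives the robot as it stands.
- The arm moves only by the tool drive_tool, never from a script. Its argument "plan" is a list of rows, each a list of 4 numbers: the shift along the tool's x, y, z in m, then the turn about the tool's x in units of 8 degrees (1.0 is 8 degrees). A call has 1 to 12 rows; each row is the pose to reach, as a shift and turn from the pose commanded when the call began, along the tool's axes at that moment; what a row does not reach only later rows make up. A row lasts 1/10 s, in which the tool goes at most 50 mm and 8.59 degrees, less where a joint would pass 70% of its speed; a pose out of reach is approached as far as the arm can. A call with a gripper value outside its range is refused whole. "fingers" is the finger opening in m, from 0 to 0.0854, set as the call begins (left out, the last holds). The fingers move at their own pace and stop on an object; the grip force is fixed at half the most. Time passes only in rows, so rows that repeat a pose let the fingers close. It gives the time, the measured TCP pose, the force and the opening at its end, in the units of the state.
- status.state(): the state, without advancing time (a new reading comes with each control period).
- viewer.grab_frame(name): name is "scene" or "top" or "wrist"; returns the picture (384x512x3 uint8, blue, green, red); there is no depth.
- viewer.calibration(name): a dict with "vfov" (degrees; the focal length in pixels is half the picture's height over the tangent of half this angle, whatever the lens; pixels are square), "cx", "cy" (the principal point, pixels), "rvec" (rotation vector, rad) and "tvec" (3), from world to camera coordinates, as OpenCV has them. Camera axes: x right, y down, z forward; pixel columns grow to the right and rows downward; lengths in m; the calibration is good to about 2 mm. A picture is of the moment at which its call begins: read the wrist's pose just before it. calibration takes no time and is no camera call; for the wrist camera it gives the pose at the moment of the call.
- manip.job_done(): hands the job in, once; it reports no verdict.
The state is a dict: "time": time; "joint_pos": joint angles; "joint_vel": joint speeds; "joint_efforts": joint torques, N m; "tool_pos": TCP position; "tool_rot": TCP orientation; "contact_force": force on the tool from outside, world axes, zero at the start; "ft_torque": the same for the moment, N m; "gripper_width": opening from 0.0 (shut) to 1.0 (fully open).
Only numpy, scipy, OpenCV 4.12 (cv2) and the standard library are available. Lean on these libraries where they do the work, as an engineer would, in place of code of your own. Each camera call takes 0.05 s, during which the arm holds its last target. There are 200 camera calls.

## Working session

There is one attempt and no reset: what is moved stays moved. The work goes in short steps, Python scripts to look and compute and a tool call to move; the robot and the scene stay as the last step left them, time stands still between calls to the robot, and variables do not carry over. Pictures are saved under pics/ and viewed, about 8 in all and at most 12, crops included, and the job is handed in when it is done.

Besides the shell and the picture viewer there is one more tool, called after "Call:" as a command line: name --pt "numbers of a row" for each row, then --argument value for the rest. drive_tool: Moves the arm, as the interface text tells. Its arguments: {"type":"object","properties":{"plan":{"type":"array","items":{"type":"array","items":{"type":"number"}}},"fingers":{"type":"number"}},"required":["plan"]}

```bash
mkdir -p pics; ls; cat > h.py <<'E'
import numpy as np, cv2
from scipy.spatial.transform import Rotation as R
from plant import status, viewer, manip
def cal(n):
    c=viewer.calibration(n); f=192/np.tan(np.radians(c['vfov'])/2)
    K=np.array([[f,0,c['cx']],[0,f,c['cy']],[0,0,1]]); return K,np.array(c['rvec'],float).ravel(),np.array(c['tvec'],float).ravel(),c
def px2z(n,uv,z,C=None):
    K,r,t,_=C or cal(n); M=R.from_rotvec(r).as_matrix(); o=-M.T@t
    d=M.T@np.linalg.inv(K)@np.array([uv[0],uv[1],1.]); return o+d*(z-o[2])/d[2]
def proj(n,P,C=None):
    K,r,t,_=C or cal(n); return cv2.projectPoints(np.array(P,float).reshape(-1,1,3),r,t,K,None)[0].reshape(-1,2)
E
python3 - <<'E'
from h import *
for n in ("scene","top"):
    im=viewer.grab_frame(n); cv2.imwrite(f'pics/{n}0.png',cv2.resize(im,(800,600),interpolation=cv2.INTER_CUBIC))
    cv2.imwrite(f'pics/{n}_raw0.png',im)
    K,r,t,c=cal(n); print(c, -R.from_rotvec(r).as_matrix().T@t)
print(cal('wrist')[3]); print(status.state())
E
```

```text
pics
{'vfov': 52.35976945179209, 'cx': 251.58462933629104, 'cy': 185.9931506824601, 'rvec': array([ 2.42687162,  0.75711887, -0.2585936 ]), 'tvec': array([-0.45186935, -0.22362211,  1.31356336])} [ 0.92022492 -0.50990705  0.93424963]
{'vfov': 55.46927657228927, 'cx': 259.8157810585937, 'cy': 192.5665527731739, 'rvec': array([ 2.13679412, -2.13944451,  0.19076439]), 'tvec': array([-0.01750785,  0.55395253,  0.82781048])} [ 0.4075848  -0.00949821  0.90896894]
{'vfov': 61.038375368246825, 'cx': 252.4250832110251, 'cy': 190.85845082922316, 'rvec': array([-2.30446893, -1.77737527, -0.24637698]), 'tvec': array([-0.62496758, -0.03596912,  0.37879057])}
{'time': 0.1, 'joint_pos': array([ 1.19505187e+00,  5.33174744e-02,  1.61417608e+00, -6.81730099e-06,
        1.47598491e+00, -1.19024347e-01]), 'joint_vel': array([-1.83172311e-04, -2.56280696e-03, -2.71010327e-03,  1.45346215e-03,
       -1.22954426e-03,  7.31994022e-05]), 'joint_efforts': array([-1.23297345e-04, -3.94901383e+01, -3.71365607e+01, -1.62516071e-04,
        3.88324013e-03, -5.82368202e-06]), 'tool_pos': array([0.15851135, 0.60401097, 0.24715783]), 'tool_rot': array([ 0.7011283 ,  0.08986793,  0.70145018, -0.09116198]), 'contact_force': array([ 1.01322228, -0.17576243, -0.23909524]), 'ft_torque': array([-0.03205363,  0.03000325,  0.04135701]), 'gripper_width': 1.0017068735699253}
```

View pics/scene0.png

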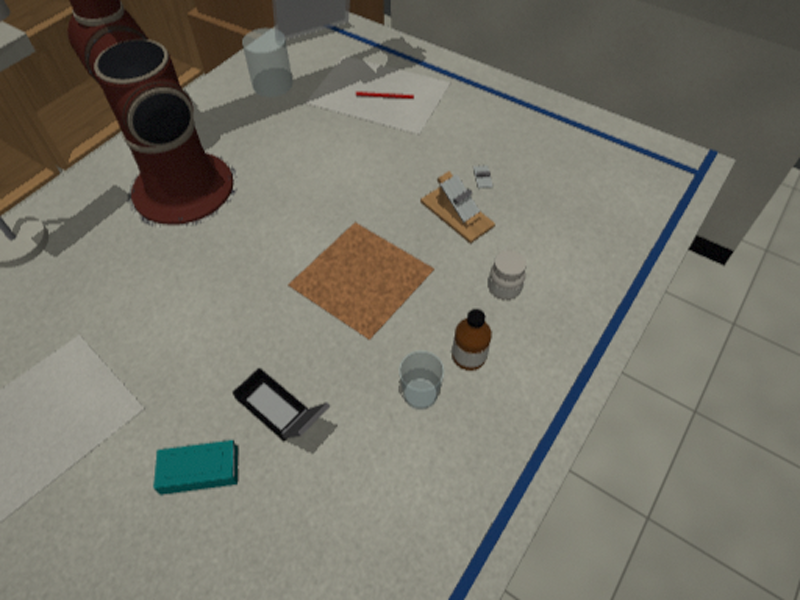

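View pics/top0.png

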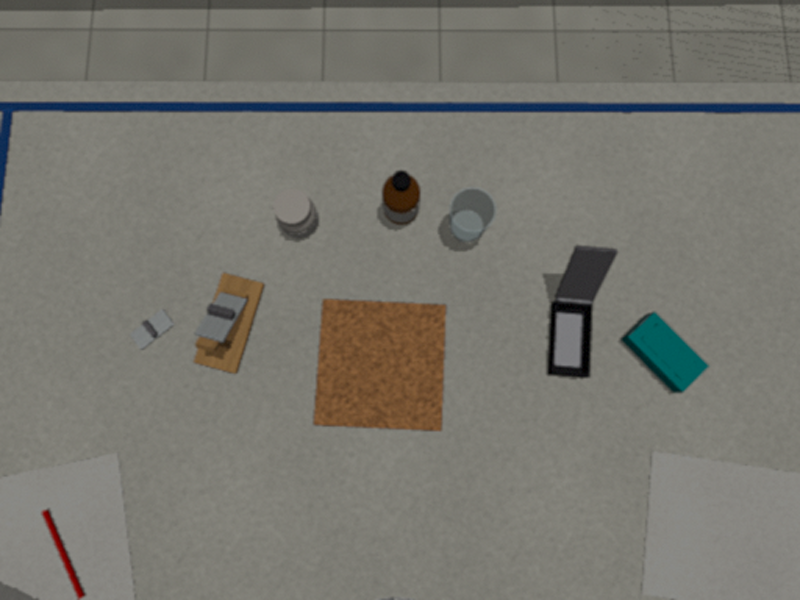

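The scene view shows the easel at (457,210), the mat at (360,280) and the black frame at (275,402) with its lid up. In the top view the easel foot runs from (222,273) to (236,373). The tray is at (569,340) with its lid leaning toward world +x, and the mat is centred near (380,365). The teal block and the small plate at (152,328) are the look-alikes.

```bash
cat > fit.py <<'E'
from h import *
from scipy.optimize import least_squares
def Rz(a): return R.from_euler('z',a).as_matrix()
s=512/800
def framepts(p): # rim corners then lid corners
    x,y,a,q=p; L=[[-58,30,26],[-58,-30,26],[58,-30,26],[58,30,26]]
    for r,h in((116,8),(116,0)):
        for w in(30,-30):
            L.append([58-r*np.cos(q)+h*np.sin(q)*1,w,26+r*np.sin(q)+h*np.cos(q)])
    return (Rz(a)@(np.array(L)/1e3).T).T+[x,y,0]
def platepts(p):
    x,y,a=p; c,sn=np.cos(.6),np.sin(.6)
    U=np.array([c,0,sn]);N=np.array([-sn,0,c]);V=np.array([0,1,0])
    o=np.array([0,0,.05]);L=[]
    for u,v,n in[(-44,-22,6),(44,-22,6),(44,22,6),(-44,22,6),(-6,-20,20),(6,-20,20),(6,20,20),(-6,20,20)]: L.append(o+(u*U+v*V+n*N)/1e3)
    return (Rz(a)@np.array(L).T).T+[x,y,0]
def footpts(p):
    x,y,a=p; return (Rz(a)@np.array([[.075,.035,.012],[.075,-.035,.012],[-.075,-.035,.012],[-.075,.035,.012]]).T).T+[x,y,0]
C=cal('top');S=cal('scene')
if __name__=='__main__':
    mc=np.mean([px2z('top',np.array(u)*s,.004,C) for u in[(323,299),(446,303),(441,430),(314,425)]],0);print('mat',mc)
    ft=np.array([(222,273),(264,284),(236,373),(194,362)])*s
    w=[px2z('top',u,.012,C) for u in ft]; print('foot c',np.mean(w,0)); d=(w[0]+w[1]-w[2]-w[3])[:2];ae=np.arctan2(d[1],d[0]);e=[*np.mean(w,0)[:2],ae];print('easel yaw',ae)
    fr=np.array([(547,376),(590,378),(592,303),(553,302)])*s; ld=np.array([(575,246),(616,248)])*s
    def res(p):
        P=framepts(p); return np.r_[(proj('top',P[:4],C)-fr).ravel(),(proj('top',P[4:6],C)-ld).ravel()]
    r=least_squares(res,[.5,-.3,0,1.9]);print('frame',r.x,np.abs(r.fun).max())
    for nm,u in(('bottle',(400,212)),('beaker',(467,230)),('jar',(298,226))):print(nm,px2z('top',np.array(u)*s,0,C))
    for n,cc in(('top',C),('scene',S)):
        im=cv2.resize(cv2.imread(f'pics/{n}_raw0.png'),None,fx=4,fy=4,interpolation=cv2.INTER_CUBIC)
        for P,col in((framepts(r.x),(0,255,255)),(platepts(e),(0,255,0)),(platepts([e[0],e[1],e[2]+np.pi]),(0,0,255)),(footpts(e),(255,0,255))):
            q=proj(n,P,cc)*4+2
            for i in range(0,len(q),4): cv2.polylines(im,[q[i:i+4].astype(int)],True,col,1)
        def crop(c): q=(proj(n,[c],cc)[0]*4).astype(int);x0=max(q[0]-200,0);y0=max(q[1]-250,0);return im[y0:y0+500,x0:x0+400]
        cv2.imwrite(f'pics/ov_{n}.png',np.hstack([crop([e[0],e[1],.05]),crop([r.x[0]+.02,r.x[1],.05])]))
E
python3 fit.py; python3 -c "
from h import *
s=status.state();w,x,y,z=s['tool_rot'];print(R.from_quat([x,y,z,w]).as_matrix())"
```

```text
mat [0.46160064 0.0208523  0.004     ]
foot c [0.52547509 0.26082533 0.012     ]
easel yaw -0.2558912943144723
frame [ 0.49671261 -0.27489075 -0.09809709  2.09036888] 1.6727008740277824
bottle [ 0.71150056 -0.00907888  0.        ]
beaker [ 0.68064252 -0.11978267  0.        ]
jar [6.87238508e-01 1.59178877e-01 1.11022302e-16]
[[-6.85711827e-04  2.53908248e-01  9.67228066e-01]
 [-1.75673253e-03  9.67226495e-01 -2.53909081e-01]
 [-9.99998222e-01 -1.87326946e-03 -2.17189770e-04]]
```

View pics/ov_top.png

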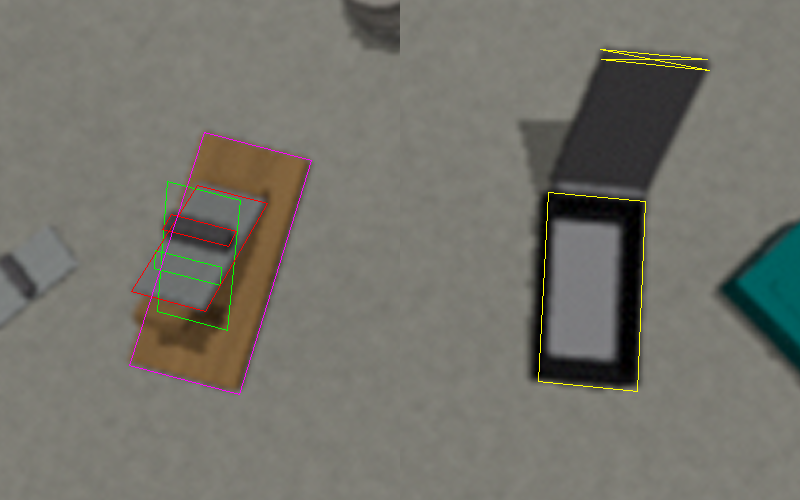

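View pics/ov_scene.png

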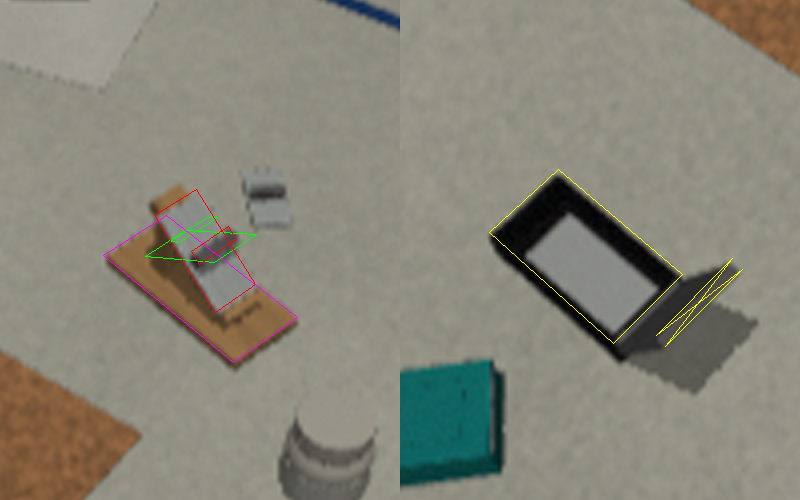

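The red overlay matches the plate, so the easel rises at yaw 2.886, and the plate has slid about 5 mm down to the ledge. The jaws are already aligned with the plate's width. I'll take its 44 mm sides.

```bash
cat > go.py <<'E'
import sys
from h import *
# usage: go.py x y z [jawyaw_deg] -> shift in tool axes, turn units
a=list(map(float,sys.argv[1:]))
s=status.state();w,x,y,z=s['tool_rot'];M=R.from_quat([x,y,z,w]).as_matrix();p=s['tool_pos']
yaw=np.degrees(np.arctan2(M[1,1],M[0,1]))
print('t',round(s['time'],2),'p',p.round(4),'jawyaw',round(yaw,1),'F',s['contact_force'].round(1),'T',s['ft_torque'].round(2),'w',round(s['gripper_width']*.0854,4),'j6',s['joint_pos'][5].round(2))
for i in range(0,len(a)-2,4):
    print('shift',(M.T@(np.array(a[i:i+3])-p)).round(4), end=' ')
    if len(a)>i+3:
        d=(a[i+3]-yaw+90)%180-90; print('turn',round(-d/8,3), 'deg',round(d,1))  # tool x down: +turn = -yaw
    print()
E
python3 go.py .531 .2594 .15 75.3 .531 .2594 .056 75.3
```

```text
t 0.1 p [0.1585 0.604  0.2472] jawyaw 75.3 F [ 1.  -0.2 -0.2] T [-0.03  0.03  0.04] w 0.0855 j6 -0.12
shift [ 0.0975 -0.2386  0.4478] turn -0.001 deg 0.0

shift [ 0.1915 -0.2384  0.4478] turn -0.001 deg 0.0
```

Call:
drive_tool --pt "0.0 -0.0239 0.0448 0" --pt "0.01 -0.0477 0.0896 0" --pt "0.02 -0.0716 0.1343 0" --pt "0.03 -0.0954 0.1791 0" --pt "0.04 -0.1193 0.2239 0" --pt "0.05 -0.1432 0.2687 0" --pt "0.06 -0.167 0.3135 0" --pt "0.07 -0.1909 0.3582 0" --pt "0.08 -0.2147 0.403 0" --pt "0.09 -0.2386 0.4478 0" --pt "0.0975 -0.2386 0.4478 0" --pt "0.0975 -0.2386 0.4478 0" --fingers 0.0854

```text
time: 1.3
tool_pos: [0.5312, 0.2579, 0.1483]
tool_rot: [0.7, 0.091, 0.702, -0.092]
contact_force: [-0.8, -0.6, -1.2]
gripper_width: 1.004
```

```bash
cat > ov.py <<'E'
from h import *; from fit import *
import sys
C=cal('wrist');im=viewer.grab_frame('wrist');im=cv2.resize(im,None,fx=1.5625,fy=1.5625,interpolation=cv2.INTER_CUBIC)
mode,out=sys.argv[1:3];p=list(map(float,sys.argv[3:]))
P={'e':platepts,'f':framepts,'n':lambda p:np.zeros((0,3))}[mode](p)
if len(P):
    q=proj('wrist',P,C)*1.5625
    for i in range(0,len(q),4): cv2.polylines(im,[q[i:i+4].astype(int)],True,(0,0,255),1)
cv2.imwrite(out,im)
E
python3 ov.py e pics/w1.png .5295 .2598 2.886; python3 go.py .531 .2594 .056 75.3
```

```text
t 1.35 p [0.5305 0.2593 0.1492] jawyaw 75.2 F [-0.2  1.1 -0.6] T [ 0.06  0.03 -0.01] w 0.0854 j6 -0.98
shift [0.0932 0.0003 0.0007] turn -0.014 deg 0.1
```

View pics/w1.png

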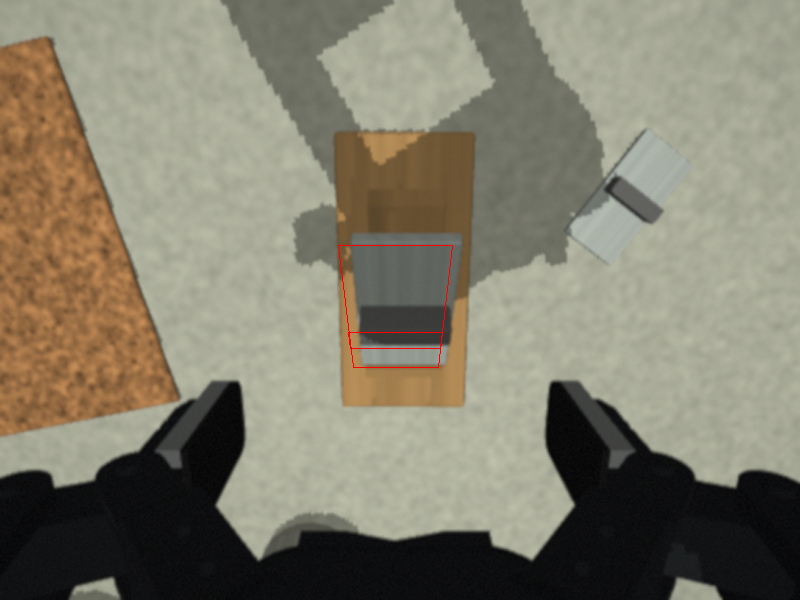

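The wrist view shows the plate from (351,235) to (447,367), about 3.5 mm right of the overlay (toward +jaw axis). The correction is small, so I'll descend and grip.

Call:
drive_tool --pt "0.03 0.0035 0 0" --pt "0.065 0.0035 0 0" --pt "0.09 0.0035 0 0" --pt "0.0935 0.0035 0 0" --pt "0.0935 0.0035 0 0" --pt "0.0935 0.0035 0 0"

```text
time: 1.95
tool_pos: [0.533, 0.2646, 0.0594]
tool_rot: [0.702, 0.091, 0.7, -0.09]
contact_force: [-0.6, 1.3, 0.7]
gripper_width: 0.998
```

Call:
drive_tool --pt "0 0 0 0" --pt "0 0 0 0" --pt "0 0 0 0" --pt "0 0 0 0" --pt "0 0 0 0" --pt "0 0 0 0" --pt "0 0 0 0" --pt "0 0 0 0" --fingers 0.03

```text
time: 2.75
tool_pos: [0.5328, 0.2636, 0.0588]
tool_rot: [0.702, 0.091, 0.701, -0.09]
contact_force: [-2.4, -0.6, 5.7]
gripper_width: 0.491
```

Call:
drive_tool --pt "-0.01 0 0 0" --pt "-0.03 0 0 0" --pt "-0.06 0 0 0" --pt "-0.1 0 0 0" --pt "-0.1 0 0 0"

```text
time: 3.25
tool_pos: [0.5359, 0.2646, 0.1649]
tool_rot: [0.705, 0.093, 0.697, -0.089]
contact_force: [1.4, 0.3, 0.6]
gripper_width: 0.493
```

```bash
python3 ov.py n pics/w2.png; python3 go.py .47 -.14 .16 84.4 .47 -.14 .05 84.4
```

```text
t 3.3 p [0.5344 0.2641 0.1618] jawyaw 75.3 F [-0.6  0.1 -1.1] T [0.02 0.   0.01] w 0.0421 j6 -0.98
shift [ 3.000e-04 -4.072e-01  4.040e-02] turn -1.14 deg 9.1

shift [ 0.1103 -0.4077  0.0396] turn -1.14 deg 9.1
```

View pics/w2.png

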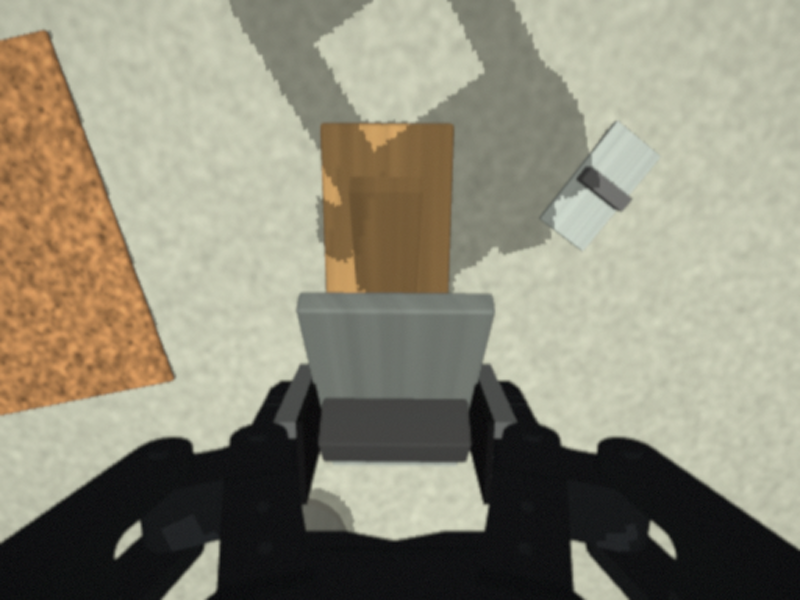

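Call:
drive_tool --pt "0 -0.045 0.004 0" --pt "0 -0.09 0.009 -0.3" --pt "0 -0.135 0.0135 -0.6" --pt "0 -0.18 0.018 -0.9" --pt "0 -0.226 0.0224 -1.14" --pt "0 -0.272 0.027 -1.14" --pt "0 -0.317 0.0314 -1.14" --pt "0 -0.362 0.036 -1.14" --pt "0.02 -0.407 0.0404 -1.14" --pt "0.05 -0.4075 0.04 -1.14" --pt "0.08 -0.4075 0.04 -1.14" --pt "0.1 -0.4075 0.04 -1.14"

```text
time: 4.5
tool_pos: [0.4647, -0.1405, 0.0536]
tool_rot: [0.704, 0.036, 0.708, -0.034]
contact_force: [-0.4, 0.8, -0.8]
gripper_width: 0.49
```

```bash
python3 go.py .47 -.14 .018 84.4
```

```text
t 4.5 p [ 0.4647 -0.1405  0.0536] jawyaw 84.3 F [-0.4  0.8 -0.8] T [-0.02 -0.01 -0.  ] w 0.0418 j6 -1.92
shift [0.0355 0.001  0.0054] turn -0.011 deg 0.1
```

Call:
drive_tool --pt "0.01 0 0 0" --pt "0.016 0 0 0" --pt "0.022 0 0 0" --pt "0.028 0 0 0" --pt "0.033 0 0 0" --pt "0.037 0 0 0" --pt "0.037 0 0 0" --pt "0.037 0 0 0"

```text
time: 5.3
tool_pos: [0.4669, -0.1412, 0.0233]
tool_rot: [0.705, 0.034, 0.708, -0.034]
contact_force: [-16.1, 3.6, 21.4]
gripper_width: 0.494
```

```bash
python3 go.py .47 -.14 .018 84.4
```

```text
t 5.3 p [ 0.4669 -0.1412  0.0233] jawyaw 84.5 F [-16.1   3.6  21.4] T [0.46 2.03 0.02] w 0.0422 j6 -1.92
shift [0.0053 0.0015 0.003 ] turn 0.01 deg -0.1
```

Call:
drive_tool --pt "0 0 0 0" --pt "0 0 0 0" --pt "0 0 0 0" --pt "0 0 0 0" --pt "0 0 0 0" --fingers 0.07

```text
time: 5.8
tool_pos: [0.4674, -0.1409, 0.0202]
tool_rot: [0.706, 0.034, 0.706, -0.034]
contact_force: [-0.4, -0.0, -1.1]
gripper_width: 0.821
```

Call:
drive_tool --pt "-0.03 0 0 0" --pt "-0.07 0 0 0" --pt "-0.11 0 0 0" --pt "-0.13 0 0 0" --pt "-0.13 0 0 0" --pt "-0.13 0 0 0"

```text
time: 6.4
tool_pos: [0.4672, -0.1409, 0.15]
tool_rot: [0.706, 0.034, 0.706, -0.034]
contact_force: [-1.1, 0.5, 0.0]
gripper_width: 0.823
```

```bash
cat >> fit.py <<'E'
def flatpts(p):
    x,y,a=p; return (Rz(a)@(np.array([(-44,-22,6),(44,-22,6),(44,22,6),(-44,22,6),(-6,-20,20),(6,-20,20),(6,20,20),(-6,20,20)])/1e3).T).T+[x,y,0]
E
sed -i "s/'f':framepts/'f':framepts,'p':flatpts/" ov.py
python3 go.py; python3 ov.py p pics/w3.png .475 -.141 -.098
```

```text
t 6.4 p [ 0.4672 -0.1409  0.15  ] jawyaw 84.4 F [-1.1  0.5  0. ] T [-0.01 -0.04 -0.03] w 0.0703 j6 -1.92
```

View pics/w3.png

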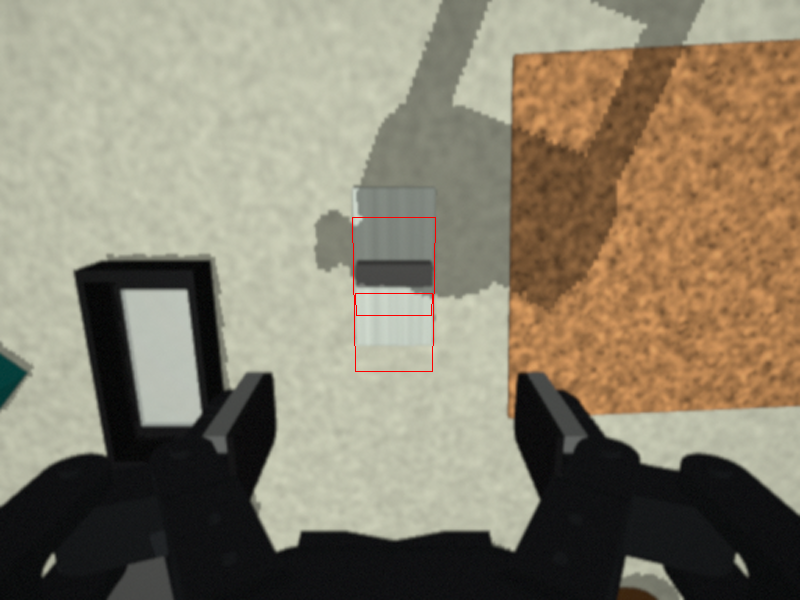

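```bash
python3 go.py .459 -.1395 .06 -5.6 .459 -.1395 .027 -5.6; python3 -c "
from fit import *
print(proj('wrist',framepts([.4967,-.2749,-.098,2.09])[[0,3,1,2]])*1.5625)"
```

```text
t 6.45 p [ 0.4665 -0.1405  0.1488] jawyaw 84.4 F [-0.2 -0.2 -0.7] T [ 0.01 -0.    0.03] w 0.0697 j6 -1.92
shift [ 0.0888  0.0002 -0.0074] turn -11.249 deg 90.0

shift [ 0.1218  0.0002 -0.0073] turn -11.249 deg 90.0

[[190.56392977 266.24113872]
 [213.11494617 468.72615976]
 [ 70.24482593 266.25339817]
 [106.11990343 468.76977515]]
```

Call:
drive_tool --pt "0 0 -0.0075 1" --pt "0 0 -0.0075 2" --pt "0 0 -0.0075 3" --pt "0 0 -0.0075 4" --pt "0 0 -0.0075 5" --pt "0 0 -0.0075 6" --pt "0.01 0 -0.0075 7" --pt "0.03 0 -0.0075 8" --pt "0.05 0 -0.0075 9" --pt "0.07 0 -0.0075 10" --pt "0.08 0 -0.0075 11" --pt "0.085 0 -0.0075 11.25" --fingers 0.05

```text
time: 7.65
tool_pos: [0.4572, -0.139, 0.0612]
tool_rot: [-0.472, -0.524, -0.477, 0.526]
contact_force: [-0.5, 0.4, 0.3]
gripper_width: 0.586
```

```bash
python3 go.py .459 -.1395 .027 -5.6
```

```text
t 7.65 p [ 0.4572 -0.139   0.0612] jawyaw -5.8 F [-0.5  0.4  0.3] T [-0.04  0.03 -0.  ] w 0.05 j6 -0.35
shift [0.0342 0.0021 0.0004] turn -0.022 deg 0.2
```

Call:
drive_tool --pt "0.02 0.001 0 0" --pt "0.034 0.001 0 0" --pt "0.036 0.001 0 0" --pt "0.036 0.001 0 0" --pt "0.036 0.001 0 0"

```text
time: 8.15
tool_pos: [0.4611, -0.1404, 0.0296]
tool_rot: [0.475, 0.524, 0.475, -0.524]
contact_force: [-0.1, 0.2, -0.4]
gripper_width: 0.587
```

Call:
drive_tool --pt "0 0 0 0" --pt "0 0 0 0" --pt "0 0 0 0" --pt "0 0 0 0" --pt "0 0 0 0" --pt "0 0 0 0" --pt "-0.01 0 0 0" --pt "-0.03 0 0 0" --pt "-0.06 0 0 0" --pt "-0.1 0 0 0" --pt "-0.1 0 0 0" --fingers 0.0

```text
time: 9.25
tool_pos: [0.4644, -0.1419, 0.1358]
tool_rot: [0.479, 0.525, 0.471, -0.522]
contact_force: [0.5, -0.6, -0.0]
gripper_width: 0.113
```

```bash
python3 go.py .4967 -.2749 .13 -5.6
```

```text
t 9.25 p [ 0.4644 -0.1419  0.1358] jawyaw -5.6 F [ 0.5 -0.6 -0. ] T [-0.02 -0.04  0.04] w 0.0097 j6 -0.35
shift [0.0068 0.045  0.1292] turn 0.002 deg -0.0
```

Call:
drive_tool --pt "-0.005 0.008 0.03 0" --pt "-0.01 0.012 0.05 0" --pt "-0.01 0.012 0.05 0" --pt "-0.01 0.012 0.05 0"

```text
time: 9.65
tool_pos: [0.4674, -0.1909, 0.1386]
tool_rot: [0.474, 0.524, 0.475, -0.524]
contact_force: [-0.7, 1.1, -0.7]
gripper_width: 0.114
```

```bash
python3 go.py .4967 -.2749 .13 -5.6; python3 ov.py f pics/w4.png .4967 -.2749 -.098 2.09
```

```text
t 9.65 p [ 0.4674 -0.1909  0.1386] jawyaw -5.6 F [-0.7  1.1 -0.7] T [-0.02  0.02 -0.02] w 0.0097 j6 -0.44
shift [0.0084 0.0374 0.0807] turn -0.005 deg 0.0
```

View pics/w4.png

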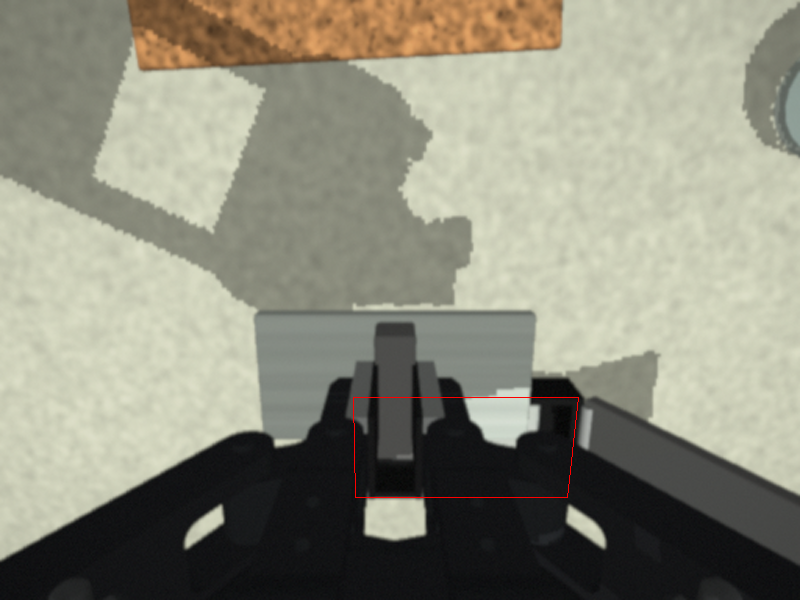

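```bash
python3 -c "
from h import *
for u in((257,313),(534,313)):print(px2z('wrist',np.array(u)/1.5625,.1158))
c=(px2z('wrist',np.array((257,313))/1.5625,.1158)+px2z('wrist',np.array((534,313))/1.5625,.1158))/2
pc=c-.022*np.array([.098,.995,0]);print('plate centre',pc)
"; python3 go.py .4967 -.2749 .13 -5.6
```

```text
[ 0.42838343 -0.16304817  0.1158    ]
[ 0.51265982 -0.17129801  0.1158    ]
plate centre [ 0.46836563 -0.18906309  0.1158    ]
t 9.7 p [ 0.4673 -0.1905  0.1384] jawyaw -5.6 F [-0.7  0.4 -0.6] T [ 0.01 -0.03  0.02] w 0.0097 j6 -0.44
shift [0.0082 0.0375 0.0812] turn -0.0 deg 0.0
```

Call:
drive_tool --pt "0 0.018 0.041 0" --pt "0 0.0366 0.0826 0" --pt "0 0.0366 0.0826 0" --pt "0.03 0.0366 0.0826 0" --pt "0.06 0.0366 0.0826 0" --pt "0.075 0.0366 0.0826 0" --pt "0.085 0.0366 0.0826 0" --pt "0.09 0.0366 0.0826 0" --pt "0.095 0.0366 0.0826 0" --pt "0.1 0.0366 0.0826 0" --pt "0.104 0.0366 0.0826 0" --pt "0.104 0.0366 0.0826 0"

```text
time: 10.9
tool_pos: [0.4962, -0.2769, 0.0351]
tool_rot: [-0.475, -0.524, -0.475, 0.524]
contact_force: [-0.6, 0.3, -1.5]
gripper_width: 0.113
```

```bash
python3 go.py .4967 -.2749 .13 -5.6
```

```text
t 10.9 p [ 0.4962 -0.2769  0.0351] jawyaw -5.6 F [-0.6  0.3 -1.5] T [0.   0.05 0.07] w 0.0096 j6 -0.54
shift [-0.0949  0.0003 -0.0021] turn 0.001 deg -0.0
```

Call:
drive_tool --pt "0.0015 0 0 0" --pt "0.0015 0 0 0"

```text
time: 11.1
tool_pos: [0.4966, -0.2773, 0.0343]
tool_rot: [0.475, 0.524, 0.475, -0.524]
contact_force: [-1.0, 0.2, -0.4]
gripper_width: 0.113
```

Call:
drive_tool --pt "0 0 0 0" --pt "0 0 0 0" --pt "0 0 0 0" --pt "-0.03 0 0 0" --pt "-0.07 0 0 0" --pt "-0.12 0 0 0" --pt "-0.16 0 0 0" --pt "-0.16 0.04 0 0" --pt "-0.16 0.08 0 0" --pt "-0.16 0.12 0 0" --pt "-0.16 0.16 0 0" --pt "-0.16 0.16 0 0" --fingers 0.035

```text
time: 12.3
tool_pos: [0.6586, -0.2924, 0.192]
tool_rot: [0.475, 0.524, 0.476, -0.523]
contact_force: [0.3, -0.5, -0.1]
gripper_width: 0.408
```

```bash
python3 - <<'E'
from fit import *
im=viewer.grab_frame('top'); big=cv2.resize(im,None,fx=4,fy=4,interpolation=cv2.INTER_CUBIC)
q=proj('top',[[.52,-.275,.03]])[0]*4; x,y=q.astype(int); p=proj('top',framepts([.4967,-.2749,-.098,2.09]))*4+2
for i in(0,4): cv2.polylines(big,[p[i:i+4].astype(int)],True,(0,255,255),1)
cv2.imwrite('pics/t5.png',big[y-250:y+200,x-250:x+250])
E
python3 go.py .4967 -.2749 .13 -5.6
```

```text
t 12.35 p [ 0.6568 -0.2923  0.1922] jawyaw -5.5 F [-0.2  0.9 -0.1] T [0.05 0.02 0.  ] w 0.0352 j6 -0.43
shift [ 0.0625 -0.1609 -0.0019] turn 0.01 deg -0.1
```

View pics/t5.png

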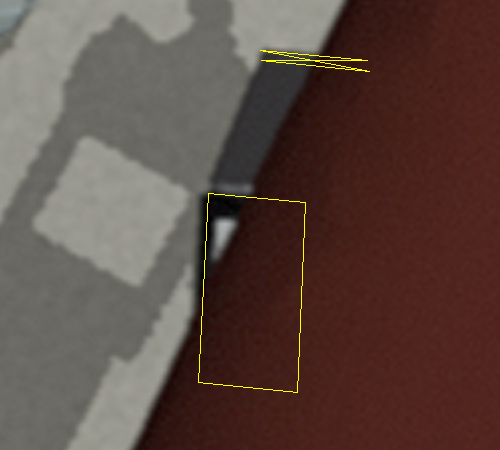

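Call:
drive_tool --pt "0 0.015 0 0" --pt "0.01 0.015 0 0" --pt "0.04 0.015 0 0" --pt "0.075 0.012 0 0" --pt "0.075 0 0 0" --pt "0.075 -0.015 0 0" --pt "0.074 -0.028 0 0" --pt "0.07 -0.04 0 0" --pt "0.065 -0.052 0 0" --pt "0.06 -0.064 0 0" --pt "0.056 -0.076 0 0" --pt "0.052 -0.085 0 0" --fingers 0.0

```text
time: 13.55
tool_pos: [0.5697, -0.2842, 0.142]
tool_rot: [-0.475, -0.524, -0.475, 0.524]
contact_force: [1.0, -1.2, -0.9]
gripper_width: -0.002
```

```bash
python3 go.py .4967 -.2749 .13 -5.6
```

```text
t 13.55 p [ 0.5697 -0.2842  0.142 ] jawyaw -5.6 F [ 1.  -1.2 -0.9] T [ 0.06 -0.18  0.07] w -0.0002 j6 -0.48
shift [ 0.012  -0.0736 -0.0021] turn -0.001 deg 0.0
```

Call:
drive_tool --pt "0.003 -0.016 0 0" --pt "0.007 -0.031 0 0" --pt "0.011 -0.045 0 0" --pt "0.017 -0.056 0 0" --pt "0.025 -0.0665 0 0" --pt "0.035 -0.076 0 0" --pt "0.045 -0.0835 0 0" --pt "0.056 -0.09 0 0" --pt "0.067 -0.095 0 0" --pt "0.078 -0.1 0 0" --pt "0.086 -0.104 0 0" --pt "0.086 -0.104 0 0"

```text
time: 14.75
tool_pos: [0.466, -0.2732, 0.0537]
tool_rot: [-0.474, -0.524, -0.476, 0.524]
contact_force: [-0.4, 0.1, 0.4]
gripper_width: -0.003
```

```bash
python3 go.py .4967 -.2749 .05 -5.6
```

```text
t 14.75 p [ 0.466  -0.2732  0.0537] jawyaw -5.6 F [-0.4  0.1  0.4] T [-0.   -0.04 -0.03] w -0.0002 j6 -0.57
shift [ 0.0036  0.0307 -0.0013] turn -0.0 deg 0.0
```

Now press down near the free edge until there is a clear reaction.

Call:
drive_tool --pt "0.003 -0.008 0 0" --pt "0.005 -0.008 0 0" --pt "0.007 -0.008 0 0" --pt "0.008 -0.008 0 0" --pt "0.008 -0.008 0 0" --pt "0.008 -0.008 0 0"

```text
time: 15.35
tool_pos: [0.459, -0.2735, 0.0506]
tool_rot: [-0.474, -0.523, -0.476, 0.524]
contact_force: [-9.8, 6.6, 18.4]
gripper_width: 0.001
```

```bash
python3 go.py .4967 -.2749 .05 -5.6
```

```text
t 15.35 p [ 0.459  -0.2735  0.0506] jawyaw -5.6 F [-9.8  6.6 18.4] T [0.92 1.83 0.05] w 0.0001 j6 -0.58
shift [ 0.0005  0.0377 -0.0023] turn 0.005 deg -0.0
```

The lid is flush: the fingertips met it at about 34 mm with an 18 N reaction. Next I'll rise, turn the jaws across the frame and look.

Call:
drive_tool --pt "-0.03 0 0 0.5" --pt "-0.07 0 0 1.5" --pt "-0.1 0 0 2.5" --pt "-0.1 0 0 3.5" --pt "-0.1 0 0 4.5" --pt "-0.1 0 0 5.5" --pt "-0.1 0 0 6.5" --pt "-0.1 0 0 7.5" --pt "-0.1 0 0 8.5" --pt "-0.1 0 0 9.5" --pt "-0.1 0 0 10.5" --pt "-0.1 0 0 11.25" --fingers 0.0854

```text
time: 16.55
tool_pos: [0.4596, -0.2734, 0.1481]
tool_rot: [-0.036, 0.706, -0.036, -0.706]
contact_force: [-0.1, -0.6, 0.0]
gripper_width: 1.002
```

```bash
python3 go.py .4529 -.2706 .0195 84.4; python3 - <<'E'
from fit import *
C=cal('wrist');im=viewer.grab_frame('wrist');im=cv2.resize(im,None,fx=1.5625,fy=1.5625,interpolation=cv2.INTER_CUBIC)
for z,c in((0.034,(0,0,255)),(0,(0,255,255))):
    P=(Rz(-.098)@np.array([[-.058,-.03,z],[.058,-.03,z],[.058,.03,z],[-.058,.03,z]]).T).T+[.4967,-.2749,0]
    cv2.polylines(im,[(proj('wrist',P,C)*1.5625).astype(int)],True,c,1)
cv2.imwrite('pics/w6.png',im)
E
```

```text
t 16.55 p [ 0.4596 -0.2734  0.1481] jawyaw -95.9 F [-0.1 -0.6  0. ] T [0.01 0.04 0.02] w 0.0856 j6 1.0
shift [ 0.1286 -0.0022  0.007 ] turn -0.034 deg 0.3
```

View pics/w6.png

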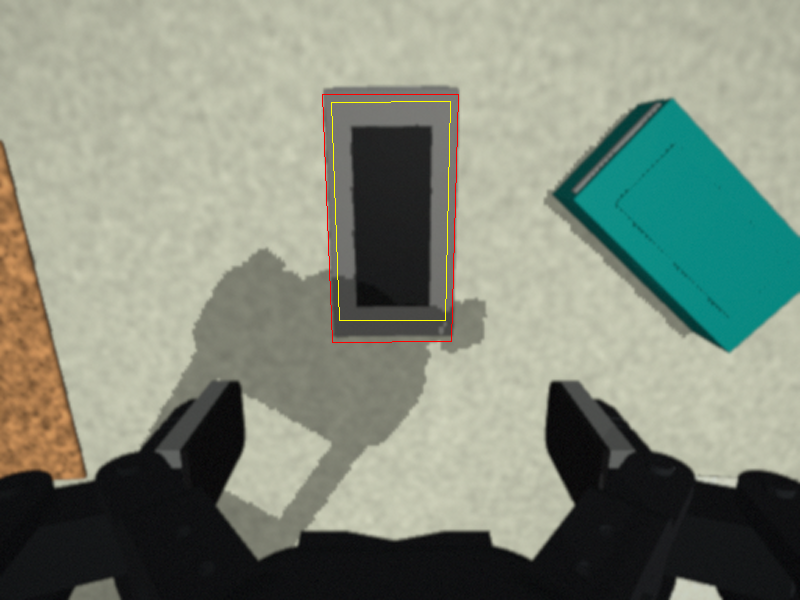

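The frame is shut and lies within about 3 mm of the overlay (corners (323,90) to (451,338)). I'll go down over the near end and close lightly.

Call:
drive_tool --pt "0.04 -0.002 0.0046 -0.03" --pt "0.08 -0.002 0.0046 -0.03" --pt "0.115 -0.002 0.0046 -0.03" --pt "0.128 -0.002 0.0046 -0.03" --pt "0.129 -0.002 0.0046 -0.03" --pt "0.129 -0.002 0.0046 -0.03"

```text
time: 17.2
tool_pos: [0.456, -0.2716, 0.0201]
tool_rot: [-0.032, 0.707, -0.033, -0.706]
contact_force: [0.4, 0.5, 0.2]
gripper_width: 1.001
```

Call:
drive_tool --pt "0 0 0 0" --pt "0 0 0 0" --pt "0 0 0 0" --pt "0 0 0 0" --pt "0 0 0 0" --pt "0 0 0 0" --fingers 0.058

```text
time: 17.8
tool_pos: [0.4565, -0.2721, 0.0212]
tool_rot: [-0.032, 0.707, -0.034, -0.705]
contact_force: [-2.1, 1.2, 6.7]
gripper_width: 0.691
```

```bash
python3 go.py .4552 -.2709 .019 84.4
```

```text
t 17.8 p [ 0.4565 -0.2721  0.0212] jawyaw -95.3 F [-2.1  1.2  6.7] T [0.1  0.13 0.07] w 0.059 j6 0.99
shift [ 0.0022 -0.0011  0.0015] turn 0.033 deg -0.3
```

Call:
drive_tool --pt "-0.0045 0 -0.001 0" --pt "-0.0088 0 -0.0021 0" --pt "-0.013 0 -0.0035 0" --pt "-0.0174 0 -0.005 0" --pt "-0.0215 0 -0.0068 0" --pt "-0.0257 0 -0.0087 0" --pt "-0.03 0 -0.0108 0" --pt "-0.0337 0 -0.013 0" --pt "-0.0337 0 -0.013 0" --pt "-0.0337 0 -0.013 0"

```text
time: 18.8
tool_pos: [0.4681, -0.2722, 0.0526]
tool_rot: [0.033, -0.706, 0.033, 0.706]
contact_force: [0.4, 0.2, -5.8]
gripper_width: 0.693
```

```bash
python3 go.py; python3 - <<'E'
from h import *
im=viewer.grab_frame('scene');q=proj('scene',[[.5,-.275,.04]])[0];x,y=q.astype(int)
cv2.imwrite('pics/s7.png',cv2.resize(im[y-60:y+60,x-70:x+70],None,fx=5,fy=5,interpolation=cv2.INTER_CUBIC))
E
```

```text
t 18.8 p [ 0.4681 -0.2722  0.0526] jawyaw -95.3 F [ 0.4  0.2 -5.8] T [ 0.    0.33 -0.  ] w 0.0592 j6 1.0
```

Call:
drive_tool --pt "0.01 0 0.004 0" --pt "0.02 0 0.008 0" --pt "0.029 0 0.012 0" --pt "0.029 0 0.012 0" --pt "0.029 0 0.012 0"

```text
time: 19.35
tool_pos: [0.4554, -0.2708, 0.0227]
tool_rot: [0.033, -0.706, 0.033, 0.707]
contact_force: [-0.1, -0.5, -6.0]
gripper_width: 0.694
```

Call:
drive_tool --pt "0 0 0 0" --pt "0 0 0 0" --pt "0 0 0 0" --fingers 0.0588

```text
time: 19.65
tool_pos: [0.4561, -0.2711, 0.0235]
tool_rot: [-0.033, 0.706, -0.033, -0.706]
contact_force: [0.9, -0.0, -6.7]
gripper_width: 0.689
```

Call:
drive_tool --pt "0 0 0 0" --pt "0 0 0 0" --pt "0 0 0 0" --fingers 0.0592

```text
time: 19.95
tool_pos: [0.4561, -0.271, 0.0235]
tool_rot: [-0.033, 0.706, -0.033, -0.706]
contact_force: [-0.7, -0.4, -6.3]
gripper_width: 0.696
```

Call:
drive_tool --pt "0 0 0 0" --pt "0 0 0 0" --pt "0 0 0 0" --fingers 0.0595

```text
time: 20.25
tool_pos: [0.4561, -0.2711, 0.0235]
tool_rot: [-0.033, 0.706, -0.033, -0.706]
contact_force: [-0.6, -0.1, -5.6]
gripper_width: 0.7
```

```bash
python3 go.py
```

```text
t 20.25 p [ 0.4561 -0.2711  0.0235] jawyaw -95.4 F [-0.6 -0.1 -5.6] T [0.06 0.24 0.  ] w 0.0598 j6 0.99
```

Call:
drive_tool --pt "0 0 0 0" --pt "0 0 0 0" --pt "0 0 0 0" --fingers 0.0597

```text
time: 20.55
tool_pos: [0.4562, -0.2711, 0.0236]
tool_rot: [-0.033, 0.706, -0.033, -0.706]
contact_force: [0.1, -0.1, -4.0]
gripper_width: 0.698
```

Call:
drive_tool --pt "0 0 0 0" --pt "0 0 0 0" --pt "0 0 0 0" --fingers 0.0599

```text
time: 20.85
tool_pos: [0.4562, -0.2711, 0.0237]
tool_rot: [-0.033, 0.706, -0.033, -0.706]
contact_force: [-0.7, 1.5, -3.3]
gripper_width: 0.703
```

```bash
python3 go.py; python3 go.py
```

```text
t 20.85 p [ 0.4562 -0.2711  0.0237] jawyaw -95.4 F [-0.7  1.5 -3.3] T [0.1  0.16 0.  ] w 0.0601 j6 0.99
t 20.85 p [ 0.4562 -0.2711  0.0237] jawyaw -95.4 F [-0.7  1.5 -3.3] T [0.1  0.16 0.  ] w 0.0601 j6 0.99
```

Call:
drive_tool --pt "-0.0041 0 -0.0011 0" --pt "-0.0084 0 -0.0025 0" --pt "-0.0127 0 -0.004 0" --pt "-0.0168 0 -0.0058 0" --pt "-0.021 0 -0.0077 0" --pt "-0.025 0 -0.0098 0" --pt "-0.029 0 -0.012 0" --pt "-0.029 0 -0.012 0" --pt "-0.029 0 -0.012 0" --fingers 0.0598

```text
time: 21.75
tool_pos: [0.4683, -0.2724, 0.0529]
tool_rot: [-0.033, 0.707, -0.033, -0.706]
contact_force: [-0.7, 0.6, -2.5]
gripper_width: 0.703
```

```bash
python3 go.py; python3 - <<'E'
from h import *
im=viewer.grab_frame('scene');q=proj('scene',[[.5,-.275,.04]])[0];x,y=q.astype(int)
cv2.imwrite('pics/s8.png',cv2.resize(im[y-60:y+60,x-70:x+70],None,fx=5,fy=5,interpolation=cv2.INTER_CUBIC))
E
```

```text
t 21.75 p [ 0.4683 -0.2724  0.0529] jawyaw -95.4 F [-0.7  0.6 -2.5] T [-0.03 -0.08 -0.04] w 0.0601 j6 1.0
```

View pics/s8.png

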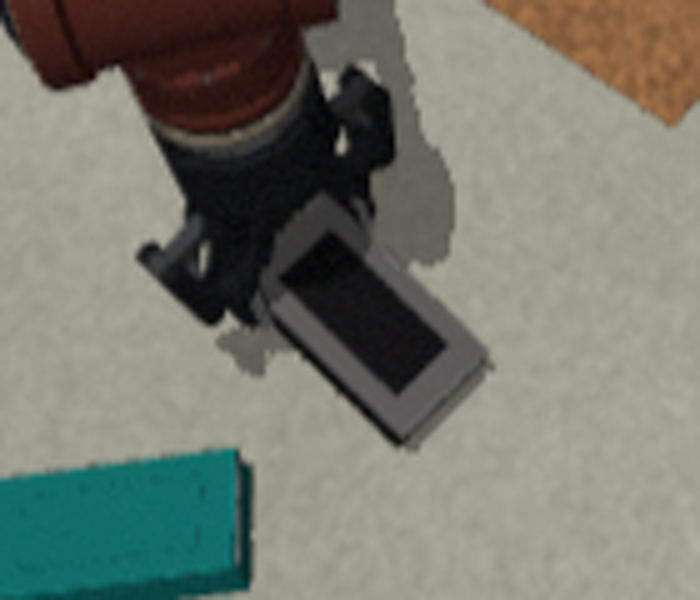

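Call:
drive_tool --pt "-0.0075 0 -0.005 0" --pt "-0.0146 0 -0.0107 0" --pt "-0.0212 0 -0.0169 0" --pt "-0.0272 0 -0.0237 0" --pt "-0.0326 0 -0.031 0" --pt "-0.0373 0 -0.0388 0" --pt "-0.0413 0 -0.0469 0" --pt "-0.0446 0 -0.0553 0" --pt "-0.0446 0 -0.0553 0" --pt "-0.0446 0 -0.0553 0" --fingers 0.0597

```text
time: 22.8
tool_pos: [0.524, -0.2778, 0.0977]
tool_rot: [-0.033, 0.707, -0.033, -0.706]
contact_force: [0.5, -0.3, -1.6]
gripper_width: 0.7
```

```bash
python3 go.py; python3 - <<'E'
from h import *
im=viewer.grab_frame('scene');q=proj('scene',[[.54,-.275,.06]])[0];x,y=q.astype(int)
cv2.imwrite('pics/s9.png',cv2.resize(im[y-60:y+60,x-70:x+70],None,fx=5,fy=5,interpolation=cv2.INTER_CUBIC))
E
```

```text
t 22.8 p [ 0.524  -0.2778  0.0977] jawyaw -95.3 F [ 0.5 -0.3 -1.6] T [-0.05 -0.15 -0.02] w 0.0598 j6 1.05
```

Call:
drive_tool --pt "-0.0024 0 -0.0087 0" --pt "-0.004 0 -0.0176 0" --pt "-0.0048 0 -0.0266 0" --pt "-0.005 0 -0.0357 0" --pt "-0.0042 0 -0.0447 0" --pt "-0.0028 0 -0.0537 0" --pt "-0.0023 0 -0.0537 0" --pt "-0.0023 0 -0.0537 0"

```text
time: 23.65
tool_pos: [0.5784, -0.2828, 0.1005]
tool_rot: [-0.033, 0.708, -0.033, -0.705]
contact_force: [2.8, -1.0, 5.1]
gripper_width: 0.699
```

```bash
python3 go.py; python3 - <<'E'
from h import *
o=[]
for n in('scene','top'):
    im=viewer.grab_frame(n);q=proj(n,[[.58,-.285,.05]])[0];x,y=q.astype(int);x=min(max(x,60),452)
    o.append(cv2.resize(im[y-75:y+75,x-50:x+50],None,fx=4,fy=4,interpolation=cv2.INTER_CUBIC))
cv2.imwrite('pics/s10.png',np.hstack(o))
E
```

```text
t 23.65 p [ 0.5784 -0.2828  0.1005] jawyaw -95.3 F [ 2.8 -1.   5.1] T [ 0.03 -0.47 -0.03] w 0.0597 j6 1.09
```

Call:
drive_tool --pt "0 0 0 0" --pt "0 0 0 0" --fingers 0.06

```text
time: 23.95
tool_pos: [0.576, -0.2824, 0.0989]
tool_rot: [0.033, -0.706, 0.033, 0.707]
contact_force: [0.6, -1.5, 1.6]
gripper_width: 0.704
```

Call:
drive_tool --pt "0 0 0 0" --pt "0 0 0 0" --pt "0 0 0 0" --fingers 0.0606

```text
time: 24.25
tool_pos: [0.5758, -0.282, 0.0985]
tool_rot: [0.033, -0.706, 0.033, 0.707]
contact_force: [0.8, -0.8, -0.7]
gripper_width: 0.707
```

```bash
python3 go.py; python3 - <<'E'
from h import *
o=[]
for n in('scene','top'):
    im=viewer.grab_frame(n);q=proj(n,[[.575,-.285,.05]])[0];x,y=q.astype(int);x=min(max(x,60),452)
    o.append(cv2.resize(im[y-75:y+75,x-50:x+50],None,fx=4,fy=4,interpolation=cv2.INTER_CUBIC))
cv2.imwrite('pics/s11.png',np.hstack(o))
E
```

```text
t 24.25 p [ 0.5758 -0.282   0.0985] jawyaw -95.4 F [ 0.8 -0.8 -0.7] T [-0.14 -0.06 -0.  ] w 0.0604 j6 1.09
```

Call:
drive_tool --pt "0 0 0.003 0" --pt "0 0 0.003 0"

```text
time: 24.55
tool_pos: [0.5732, -0.282, 0.0993]
tool_rot: [0.033, -0.706, 0.033, 0.706]
contact_force: [0.8, -1.0, -0.4]
gripper_width: 0.71
```

Call:
drive_tool --pt "0 0 0 0" --pt "0 0 0 0" --pt "0 0 0 0" --pt "-0.0006 0 -0.004 0" --pt "-0.0012 0 -0.0085 0" --pt "-0.0015 0 -0.013 0" --pt "-0.0017 0 -0.017 0" --pt "-0.0016 0 -0.0213 0" --pt "-0.0014 0 -0.0256 0" --pt "-0.0008 0 -0.03 0" --pt "-0.0003 0 -0.0341 0" --pt "-0.0003 0 -0.0341 0" --fingers 0.0599

```text
time: 25.75
tool_pos: [0.6083, -0.2853, 0.0998]
tool_rot: [-0.033, 0.707, -0.033, -0.706]
contact_force: [-0.2, -1.2, -1.8]
gripper_width: 0.706
```

```bash
python3 go.py; python3 - <<'E'
from h import *
o=[]
for n in('scene','top'):
    im=viewer.grab_frame(n);q=proj(n,[[.59,-.285,.05]])[0];x,y=q.astype(int);x=min(max(x,60),452)
    o.append(cv2.resize(im[y-75:y+75,x-50:x+50],None,fx=4,fy=4,interpolation=cv2.INTER_CUBIC))
cv2.imwrite('pics/s12.png',np.hstack(o))
# grey/dark measure in scene crop: compare with standing picture
a=cv2.imread('pics/s11.png');b=np.hstack(o);print(np.abs(a.astype(int)-b).mean())
E
```

```text
t 25.75 p [ 0.6083 -0.2853  0.0998] jawyaw -95.3 F [-0.2 -1.2 -1.8] T [-0.23 -0.04  0.  ] w 0.0603 j6 1.11
14.85341388888889
```

```bash
cat > tilt.py <<'E'
from h import *
import sys
# fit block (116x34 in vertical plane along yaw -.098) edge-pivoted; tool p known
d=np.array([.995,-.098,0]);n=np.array([.098,.995,0]);base=np.array([.499,-.2752,0])
ims={k:viewer.grab_frame(k) for k in('scene',)}
C=cal('scene');im=ims['scene'];dark=(im.max(2)<95)
s=status.state();tp=s['tool_pos'];tipz=tp[2]-.02
res=[]
for phi in range(0,100,5):
  for x0 in np.arange(.05,.15,.004):   # pivot P2 coordinate along d
    a=np.radians(phi)
    # upright block: spans u in[-34,0], w in[0,116]; rotate clockwise about origin by phi
    pts=[]
    for u in(-.034,0):
      for w in(0,.116):
        U=u*np.cos(a)+w*np.sin(a);W=-u*np.sin(a)+w*np.cos(a)
        for v in(-.03,.03): pts.append(base+d*(x0+U)+n*v+np.array([0,0,W]))
    q=proj('scene',pts,C); m=np.zeros(dark.shape,np.uint8);cv2.fillConvexPoly(m,cv2.convexHull(q.astype(np.float32)).astype(np.int32),1)
    m=m>0; ring=cv2.dilate(m.astype(np.uint8),np.ones((7,7)))>0
    # outside ring should be bright, inside dark
    sc=dark[m].mean()-dark[ring&~m].mean(); res.append((sc,phi,round(x0,3)))
res.sort(reverse=True);print(res[:6]); print('tool along d',(tp-base)@d,tp[2])
cv2.imwrite(sys.argv[1],im)
E
python3 tilt.py pics/sc13.png
```

```text
[(np.float64(0.43247120029728725), 20, np.float64(0.094)), (np.float64(0.4266425557564799), 15, np.float64(0.094)), (np.float64(0.41015076105777515), 5, np.float64(0.094)), (np.float64(0.4090677179962894), 0, np.float64(0.094)), (np.float64(0.3931995540691192), 15, np.float64(0.098)), (np.float64(0.3890924551638837), 0, np.float64(0.098))]
tool along d 0.10926668118103479 0.09990931631999737
```

Call:
drive_tool --pt "0 0 0 0" --pt "0 0 0 0" --pt "0.0017 0 -0.0084 0" --pt "0.0042 0 -0.0166 0" --pt "0.0074 0 -0.0245 0" --pt "0.0113 0 -0.0321 0" --pt "0.0159 0 -0.0394 0" --pt "0.021 0 -0.0462 0" --pt "0.0267 0 -0.0526 0" --pt "0.033 0 -0.0585 0" --pt "0.033 0 -0.0585 0" --pt "0.033 0 -0.0585 0" --fingers 0.0597

```text
time: 27.1
tool_pos: [0.6671, -0.2908, 0.0666]
tool_rot: [-0.033, 0.707, -0.033, -0.705]
contact_force: [4.3, -1.0, 0.4]
gripper_width: 0.701
```

```bash
python3 go.py; python3 tilt.py pics/sc14.png
```

```text
t 27.1 p [ 0.6671 -0.2908  0.0666] jawyaw -95.4 F [ 4.3 -1.   0.4] T [-0.16 -0.79  0.05] w 0.0599 j6 1.15
[(np.float64(0.3573001985604368), 55, np.float64(0.094)), (np.float64(0.357022043864338), 55, np.float64(0.09)), (np.float64(0.3501495628163829), 30, np.float64(0.138)), (np.float64(0.3358674463937622), 40, np.float64(0.118)), (np.float64(0.33289057558507273), 35, np.float64(0.13)), (np.float64(0.3277836900693487), 60, np.float64(0.09))]
tool along d 0.16846047358171296 0.06657799078577295
```

Call:
drive_tool --pt "0.0033 0 -0.0027 0" --pt "0.0067 0 -0.0053 0" --pt "0.0103 0 -0.0077 0" --pt "0.0139 0 -0.0099 0" --pt "0.0176 0 -0.012 0" --pt "0.0214 0 -0.0139 0" --pt "0.0253 0 -0.0157 0" --pt "0.0293 0 -0.0173 0" --pt "0.0334 0 -0.0187 0" --pt "0.0375 0 -0.0199 0" --pt "0.041 0 -0.021 0" --pt "0.0435 0 -0.0215 0"

```text
time: 28.35
tool_pos: [0.687, -0.2925, 0.0221]
tool_rot: [0.033, -0.706, 0.033, 0.707]
contact_force: [4.9, -0.1, 0.6]
gripper_width: 0.697
```

```bash
python3 go.py; python3 tilt.py pics/sc15.png
```

```text
t 28.35 p [ 0.687  -0.2925  0.0221] jawyaw -95.3 F [ 4.9 -0.1  0.6] T [-0.1  -0.46 -0.01] w 0.0595 j6 1.16
[(np.float64(0.40527932366268293), 75, np.float64(0.094)), (np.float64(0.4030477299750066), 85, np.float64(0.086)), (np.float64(0.39865093768905013), 80, np.float64(0.09)), (np.float64(0.39527864933512624), 90, np.float64(0.082)), (np.float64(0.3937262912168077), 85, np.float64(0.09)), (np.float64(0.39133601686793174), 70, np.float64(0.102))]
tool along d 0.1884708404928603 0.02158348893347424
```

Call:
drive_tool --pt "0.002 0 -0.0005 0" --pt "0.004 0 -0.0005 0" --pt "0.005 0 -0.0005 0" --pt "0.005 0 -0.0005 0"

```text
time: 28.8
tool_pos: [0.6874, -0.2926, 0.0178]
tool_rot: [0.033, -0.706, 0.033, 0.707]
contact_force: [4.0, 0.9, -0.5]
gripper_width: 0.702
```

Call:
drive_tool --pt "0 0 0 0" --pt "0 0 0 0" --pt "0 0 0 0" --fingers 0.0599

```text
time: 29.1
tool_pos: [0.6872, -0.2925, 0.0178]
tool_rot: [0.033, -0.706, 0.033, 0.707]
contact_force: [2.2, 0.2, -0.8]
gripper_width: 0.703
```

Call:
drive_tool --pt "0 0 0 0" --pt "0 0 0 0" --pt "0 0 0 0" --fingers 0.0604

```text
time: 29.4
tool_pos: [0.6872, -0.2927, 0.018]
tool_rot: [0.033, -0.706, 0.033, 0.707]
contact_force: [-0.4, -0.4, -0.3]
gripper_width: 0.705
```

```bash
python3 go.py; python3 tilt.py pics/sc16.png
```

```text
t 29.4 p [ 0.6872 -0.2927  0.018 ] jawyaw -95.4 F [-0.4 -0.4 -0.3] T [ 0.04  0.02 -0.02] w 0.0602 j6 1.16
[(np.float64(0.41341119856844033), 80, np.float64(0.094)), (np.float64(0.4039428049660083), 85, np.float64(0.094)), (np.float64(0.4035307849430989), 85, np.float64(0.09)), (np.float64(0.40300238491946816), 95, np.float64(0.086)), (np.float64(0.40243313302698236), 90, np.float64(0.086)), (np.float64(0.40004427521473473), 90, np.float64(0.09))]
tool along d 0.1890662568141461 0.018096235731473346
```

The frame has turned over and now lies loose in the open jaws. I'll re-grip at its centre for the carry.

Call:
drive_tool --pt "0 0 0 0" --pt "0 0 0 0" --pt "0 0 0 0" --pt "0 0 0.015 0" --pt "0 0 0.03 0" --pt "0 0 0.039 0" --pt "0 0 0.039 0" --pt "0 0 0.039 0" --fingers 0.0854

```text
time: 30.25
tool_pos: [0.6492, -0.2892, 0.0185]
tool_rot: [-0.033, 0.707, -0.033, -0.706]
contact_force: [0.2, -0.2, -0.8]
gripper_width: 1.001
```

Call:
drive_tool --pt "0 0 0 0" --pt "0 0 0 0" --pt "0 0 0 0" --pt "0 0 0 0" --pt "0 0 0 0" --pt "0 0 0 0" --pt "-0.006 0 0 0" --pt "-0.015 0 0 0" --pt "-0.03 0 0 0" --pt "-0.05 0 0 0" --pt "-0.05 0 0 0" --fingers 0.045

```text
time: 31.35
tool_pos: [0.6515, -0.2908, 0.0738]
tool_rot: [-0.032, 0.709, -0.034, -0.704]
contact_force: [1.1, -0.7, -5.9]
gripper_width: 0.69
```

```bash
python3 go.py .4616 .0208 .068 84.4; python3 - <<'E'
from h import *
cv2.imwrite('pics/top17.png',viewer.grab_frame('top'))
E
```

```text
t 31.35 p [ 0.6515 -0.2908  0.0738] jawyaw -95.4 F [ 1.1 -0.7 -5.9] T [-0.05 -0.17  0.01] w 0.059 j6 1.14
shift [ 0.003  -0.2925  0.2182] turn 0.03 deg -0.2
```

Call:
drive_tool --pt "0 -0.02 0.015 0" --pt "0 -0.05 0.037 0" --pt "0 -0.085 0.063 0" --pt "0 -0.12 0.089 0" --pt "0 -0.155 0.114 0" --pt "0 -0.19 0.14 0" --pt "0 -0.225 0.166 0" --pt "0 -0.26 0.192 0" --pt "0 -0.28 0.207 0" --pt "0 -0.291 0.215 0" --pt "0 -0.291 0.215 0" --pt "0 -0.291 0.215 0"

```text
time: 32.6
tool_pos: [0.4627, 0.0202, 0.0687]
tool_rot: [-0.033, 0.707, -0.033, -0.706]
contact_force: [0.0, -0.5, -6.0]
gripper_width: 0.69
```

```bash
python3 go.py .4616 .0208 .024 84.4
```

```text
t 32.6 p [0.4627 0.0202 0.0687] jawyaw -95.3 F [ 0.  -0.5 -6. ] T [-0.08 -0.04  0.01] w 0.0589 j6 1.55
shift [ 0.0447 -0.0005  0.0012] turn 0.032 deg -0.3
```

Call:
drive_tool --pt "0.012 0 0 0" --pt "0.025 0 0 0" --pt "0.034 0 0 0" --pt "0.039 0 0 0" --pt "0.042 0 0 0" --pt "0.0445 0 0 0" --pt "0.0465 0 0 0" --pt "0.0465 0 0 0" --pt "0.0465 0 0 0"

```text
time: 33.5
tool_pos: [0.4624, 0.0206, 0.0227]
tool_rot: [-0.033, 0.706, -0.033, -0.706]
contact_force: [-5.2, -0.8, 3.2]
gripper_width: 0.691
```

```bash
python3 go.py
```

```text
t 33.5 p [0.4624 0.0206 0.0227] jawyaw -95.3 F [-5.2 -0.8  3.2] T [0.05 0.73 0.01] w 0.059 j6 1.55
```

Contact, with a light press. Release in steps, then rise and look.

Call:
drive_tool --pt "0 0 0 0" --pt "0 0 0 0" --pt "0 0 0 0" --fingers 0.0605

```text
time: 33.8
tool_pos: [0.4629, 0.0206, 0.0224]
tool_rot: [-0.033, 0.707, -0.033, -0.706]
contact_force: [0.9, 0.4, 0.2]
gripper_width: 0.709
```

Call:
drive_tool --pt "0 0 0 0" --pt "0 0 0 0" --pt "0 0 0 0" --pt "-0.02 0 0 0" --pt "-0.06 0 0 0" --pt "-0.1 0 0 0" --pt "-0.14 0 0 0" --pt "-0.14 0 0 0" --pt "-0.14 0 0 0" --fingers 0.0854

```text
time: 34.7
tool_pos: [0.4627, 0.0206, 0.163]
tool_rot: [-0.033, 0.707, -0.033, -0.705]
contact_force: [-0.3, 0.3, 0.9]
gripper_width: 0.998
```

```bash
python3 go.py; python3 - <<'E'
from h import *
w=viewer.grab_frame('wrist');s=viewer.grab_frame('scene');q=proj('scene',[[.4616,.0208,.02]])[0];x,y=q.astype(int)
c=cv2.resize(s[y-60:y+60,x-50:x+50],(400,480),interpolation=cv2.INTER_CUBIC)
cv2.imwrite('pics/fin.png',np.hstack([cv2.resize(w[:,106:426],(400,480)),c]))
E
```

```text
t 34.7 p [0.4627 0.0206 0.163 ] jawyaw -95.4 F [-0.3  0.3  0.9] T [0.03 0.01 0.01] w 0.0852 j6 1.55
```

View pics/fin.png

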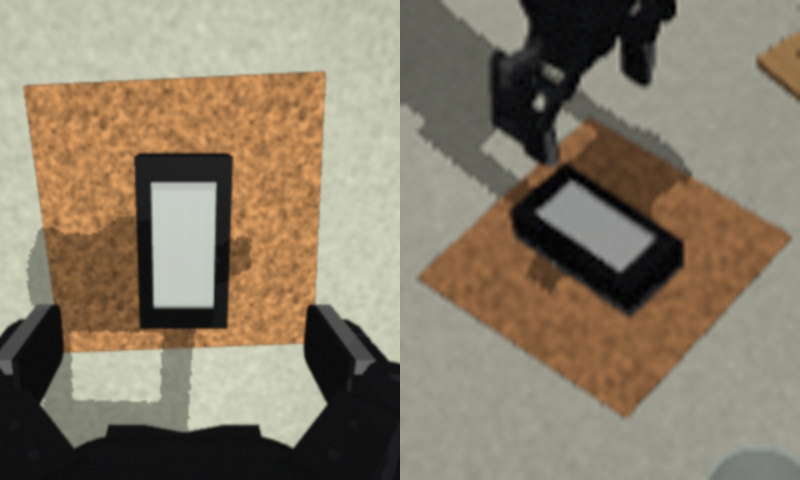

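```bash
python3 -c "
from h import *
g=lambda L,z:np.array([px2z('wrist',np.array(u)/1.25+[106,0],z) for u in L])
f=g([(136,155),(232,154),(227,328),(141,328)],.038);print(f.round(4),f.mean(0))
for z in(.034,.038,.042):
  q=g([(136,155),(232,154),(227,328),(141,328)],z);print(z,np.linalg.norm(q[0]-q[3]),np.linalg.norm(q[1]-q[0]))
m=g([(25,86),(325,72)],.004);d=(m[1]-m[0]);d/=np.linalg.norm(d);print('mat far edge mid',m.mean(0),np.linalg.norm(m[1]-m[0]))
nrm=np.array([d[1],-d[0],0]);nrm*=np.sign(-nrm[0]);print('mat centre',m.mean(0)+.1*nrm)"
```

```text
[[ 0.5148  0.0449  0.038 ]
 [ 0.51   -0.0123  0.038 ]
 [ 0.3949 -0.002   0.038 ]
 [ 0.4004  0.0559  0.038 ]] [0.45501961 0.02163948 0.038     ]
0.034 0.11681466604085015 0.058337764360359694
0.038 0.11495952982839786 0.05741130107551355
0.042 0.11310439361594563 0.05648483779066744
mat far edge mid [0.55816064 0.01821605 0.004     ] 0.1944604043829754
mat centre [0.45828639 0.02322944 0.004     ]
```

```bash
python3 -c "
from plant import manip;print(manip.job_done())"
```

```text
the job is handed in; nothing more can be done
None
```

The job is handed in at about 35 s of the 72 s allowed: the shut frame lies window-up on the cork mat, with the hand about 14 cm above it.

- **Plate:** I took it off the easel, laid it flat on the bench and gripped it again by its bar. I then set it in the tray with no jolt in the force reading.
- **Lid:** I pushed it shut until it stopped flush. The fingertips were at about 34 mm with an 18 N reaction.
- **Turning over:** I rolled the frame over its hinge end in a light pivoting grip: up onto its end, then down onto the lid. Then I carried it to the mat by its middle.

**Last checks:**
- The final picture shows the frame on the mat with its window up. Its measured centre is within about 4 mm of the mat's.
- The frame came free of the fingers with no force reading.
- None of the moves went near the bottle, the beaker or the jar.

**What I could not confirm:**
- I never saw the plate inside the tray, because the arm was in the way in that picture. I infer it is there from the lid closing flush and from the force when lifting, about 0.6 kg.
- My tilt estimate from the pictures scattered between 75 and 95 degrees just before I let go after the turn. The final picture shows the frame level.

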